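# Sift hazelnuts from walnuts

## Task

Hold the sieve by its handle and shake it side to side along its rails, left first, feeling for the buffer at each end and bumping both in turn at least twice (left, right, left, right), so that the buffer's spring clearly gives but is never driven to its hard end. Go on until all five hazelnuts have dropped into the catch tray below and only the walnuts are left in the sieve, without lifting the sieve, bearing down hard on it or disturbing the cups around. Then bring the sieve to rest in the middle of the stand, clear of both buffers, and let go.

Things in the scene. Friction and masses are not known exactly. Their poses are not given: they have to be found in the camera images.
- stand: Wooden sorting stand, fixed to the worktop, 156 x 320 mm, 100 mm high at its two end posts. Origin: centre of its underside; its y axis is the long way, along which the sieve slides (left end = +y), z up. Between its long walls, below the sieve, is the catch tray: inside 112 x 252 mm, floor 8 mm up.
- stand_mid (a point): Middle of the stand at the height of its rails (the tops of its two long walls), 50 mm above the worktop. A guide lip 9 mm higher outside each rail leaves the sieve 3 mm of side play (x) either way.
- buffers: Pair of sprung buffers, one in each end post, rubber face 20 mm across, 80 mm above the worktop; origin and axes as the stand's, so this pose hides their reach. Their screws are set differently: with the sieve in the middle the gap to each is 13 to 41 mm, unmeasured. Each pushes back 2 N at first touch plus 1.6 N per mm, with a hard end after 10 mm.
- sieve: Loose wooden sieve lying on the stand's rails, 128 mm (x) by 170 mm (y), walls 42 mm high, about 0.6 kg; friction on the rails a few N. Origin: centre of its underside; axes parallel to the stand's.
- sieve_floor (a point): Centre of the top of the sieve's 6 mm steel floor. A solid land 24 mm wide (y) lies across the middle; on either side are two slots 24 mm wide, running wall to wall along x (y 12 to 36 and 48 to 72 mm). Hazelnuts pass the slots, walnuts do not. In brisk strokes loose nuts lag and roll up to 0.7 of the travel; creeping may leave them lying.
- sieve_grip (a point): Centre of the sieve's bridge handle: a flat-sided wooden bar along the sieve's x, 14 mm thick (y), 22 mm high, 72 mm above the sieve's underside, over the sieve's middle, with 112 mm free between its uprights and 28 mm free below the bar to the tops of the nuts. To be gripped from above with the fingers closing along y.
- hazelnut0: Hazelnut: the small nut, a ball 17 mm across, 10 g, origin at its centre; at first on the middle land of the sieve.
- hazelnut1: Hazelnut: the small nut, a ball 17 mm across, 10 g, origin at its centre; at first on the middle land of the sieve.
- hazelnut2: Hazelnut: the small nut, a ball 17 mm across, 10 g, origin at its centre; at first on the middle land of the sieve.
- hazelnut3: Hazelnut: the small nut, a ball 17 mm across, 10 g, origin at its centre; at first on the middle land of the sieve.
- hazelnut4: Hazelnut: the small nut, a ball 17 mm across, 10 g, origin at its centre; at first on the middle land of the sieve.
- walnut0: Walnut: the large nut, a ball 32 mm across, 18 g, origin at its centre; at first bedded in an outer slot of the sieve.
- walnut1: Walnut: the large nut, a ball 32 mm across, 18 g, origin at its centre; at first bedded in an outer slot of the sieve.
- walnut2: Walnut: the large nut, a ball 32 mm across, 18 g, origin at its centre; at first bedded in an outer slot of the sieve.
- tumbler: Bystander: copper tumbler, 72 mm across, 83 mm high, behind the stand. Origin at the centre of its underside.
- mug: Bystander: glazed mug, 120 x 87 mm, 72 mm high, behind the stand. Origin at the centre of its underside.
- espresso: Bystander: pale espresso cup, 64 x 91 mm, 50 mm high, beyond the stand's left end. Origin at the centre of its underside.

How it is judged:
On the way, in this order (a step that is already met when the one before it is completed fails the run):
1. the held sieve is pressed on the left buffer with more than 4 N (first time) (contact force between the fingers and sieve above 1 N and contact force between sieve and buffers above 4 N and y of sieve_grip in the frame of stand above 0.005 m), for 0.05 s.
2. the held sieve is pressed on the right buffer with more than 4 N (first time) (contact force between the fingers and sieve above 1 N and contact force between sieve and buffers above 4 N and y of sieve_grip in the frame of stand below -0.005 m), for 0.05 s.
3. the held sieve is pressed on the left buffer with more than 4 N (second time) (all of step 1), for 0.05 s.
4. the held sieve is pressed on the right buffer with more than 4 N (second time) (all of step 2), for 0.05 s.
At the end, for the whole second after the job is handed in: All five hazelnuts lie in the catch tray inside the stand's walls, all three walnuts are in the sieve, and the sieve lies level and still on its rails, its middle within 12 mm of the stand's middle, touching neither buffer (y of sieve_grip in the frame of stand between -0.012 and 0.012 m and z of sieve_grip in the frame of stand between 0.117 and 0.127 m and angle between sieve's own z axis and vertical below 0.06 rad and linear speed of sieve below 0.02 m/s and contact force between sieve and buffers below 0.5 N and x of hazelnut0 in the frame of stand between -0.056 and 0.056 m and y of hazelnut0 in the frame of stand between -0.126 and 0.126 m and z of hazelnut0 in the frame of stand between 0 and 0.042 m and x of hazelnut1 in the frame of stand between -0.056 and 0.056 m and y of hazelnut1 in the frame of stand between -0.126 and 0.126 m and z of hazelnut1 in the frame of stand between 0 and 0.042 m and x of hazelnut2 in the frame of stand between -0.056 and 0.056 m and y of hazelnut2 in the frame of stand between -0.126 and 0.126 m and z of hazelnut2 in the frame of stand between 0 and 0.042 m and x of hazelnut3 in the frame of stand between -0.056 and 0.056 m and y of hazelnut3 in the frame of stand between -0.126 and 0.126 m and z of hazelnut3 in the frame of stand between 0 and 0.042 m and x of hazelnut4 in the frame of stand between -0.056 and 0.056 m and y of hazelnut4 in the frame of stand between -0.126 and 0.126 m and z of hazelnut4 in the frame of stand between 0 and 0.042 m and x of walnut0 in the frame of sieve between -0.056 and 0.056 m and y of walnut0 in the frame of sieve between -0.079 and 0.079 m and z of walnut0 in the frame of sieve between 0.008 and 0.045 m and x of walnut1 in the frame of sieve between -0.056 and 0.056 m and y of walnut1 in the frame of sieve between -0.079 and 0.079 m and z of walnut1 in the frame of sieve between 0.008 and 0.045 m and x of walnut2 in the frame of sieve between -0.056 and 0.056 m and y of walnut2 in the frame of sieve between -0.079 and 0.079 m and z of walnut2 in the frame of sieve between 0.008 and 0.045 m).
It fails at once if a buffer is struck or pressed with more than 20 N (driven to its hard end) (contact force between sieve and buffers above 20 N).
It fails at once if the sieve is lifted more than 10 mm off its rails (z of sieve_grip in the frame of stand above 0.132 m).
It fails at once if the sieve is forced down or sideways on the stand with more than 40 N (contact force between sieve and stand above 40 N).
It fails at once if a bystander (tumbler, mug or espresso cup) is moved more than 20 mm (distance of any of tumbler, mug, espresso from where it was at the start of the episode above 0.02 m).
It also fails if it takes over 64 s, if anything falls off the work surface, if the arm or the gripper's body presses on something with over 40 N, if the wrist force passes 120 N, or if a joint passes its speed limit or range.

## Robot

A 7-joint arm with a two-finger parallel gripper is mounted at the origin on a cart in front of the work surface, level with it; the furniture and walls round the work are solid. World frame = base frame: x ahead of the robot, y to its left, z up, the work surface at z = 0. Lengths are in m, angles in rad, forces in N, time in s.
With the tool pointing down it reaches from about 0.4 to 0.85 m from the base axis. Payload 10.4 kg.
Tool frame: the origin (TCP) lies midway between the tips of the shut fingers; the grasp point (between the pads) lies 19 mm behind it; z points along the fingers, y is the line along which they close (so a half turn about z gives the same grasp; the last joint's range is limited). The gripper opens to 87 mm and grips with 3 to 60 N. Pads are 19 mm wide; open, the fingers measure 117 mm over their backs; the gripper's body (75 mm by 190 mm) begins 51 mm behind the grasp point.
Start: joints at [1.311, 0.332, -0.065, 1.46, 0.022, 1.35, -0.088], TCP at [0.147, -0.608, 0.194] pointing down, gripper open.
Joint ranges: [-2.6, 2.6], [-0.5, 2.12], [-1.47, 1.34], [0.16, 2.42], [-1.27, 4.41], [0.06, 2.06], [-2.6, 2.6]. Speed limits (rad/s): [2.22, 2.22, 2.79, 2.79, 3.14, 3.14, 3.14].

## Interface

Orientations are given as a unit quaternion [x, y, z, w].
In Python, from workcell import robot gives the robot as it stands. The module is installed in compiled form; this text tells all that it offers.
- The arm moves only by the tool step_arm, never from a script. Its argument "commands" is a list of rows, each a list of 3 entries, a list of its own where there are three numbers: the finger opening in mm, from 0 to 87, then the shift along the tool's x, y, z in units of 60 cm (1.0 is 60 cm), then the turn, a rotation vector about the tool's x, y, z in units of pi rad (1.0 is pi rad). In form: [[jaw, [dx, dy, dz], [ax, ay, az]], ...]. A call has exactly 10 rows; each row is the pose to reach, as a shift and turn from the pose commanded when the call began, along the tool's axes at that moment, turning the shorter way round; what a row does not reach only later rows make up. A row lasts 1/8 s, in which the tool goes at most 62.5 mm and 10.7 degrees, less where a joint would pass 70% of its speed; a pose out of reach is approached as far as the arm can. A call with a number of a shift or a turn outside -1 to 1 is refused whole. A call with a gripper value outside its range is refused whole. The fingers move at their own pace and stop on an object; "grip_force" is the grip in N (left out, the last holds). Time passes only in rows, so rows that repeat a pose let the fingers close, or fill a call up. It gives the time, the measured TCP pose, the force, the opening and the grip force at its end, in the units of the state.
- robot.read_state(): the state, without advancing time (a new reading comes with each control period).
- robot.camera(name): name is "scene" or "top" or "wrist"; returns the picture (480x640x3 uint8, blue, green, red); there is no depth.
- robot.calibration(name): a dict with "camera_matrix" (3x3 intrinsics, pixels), "view" (4x4, takes a point from world to camera coordinates); the wrist camera has in their place "mount" (4x4, takes a point from camera to tool coordinates, whose origin is the TCP and whose axes are the flange's). Camera axes: x right, y down, z forward; pixel columns grow to the right and rows downward; lengths in m; the calibration is good to about 2 mm. The wrist camera is an equidistant fisheye: a pixel r from the principal point sees the ray r / f radians off the axis. A picture is of the moment at which its call begins: read the wrist's pose just before it. calibration takes no time and is no camera call.
- robot.sign_off(): hands the job in; it is judged then, once.
The state is a dict: "t": time; "joints": joint angles; "joint_vel": joint speeds; "effort": joint torques, N m; "eef_pos": TCP position; "orientation": TCP orientation; "contact_force": force on the tool from outside, world axes, zero at the start; "ft_torque": the same for the moment, N m; "gripper_width": opening from 0.0 (shut) to 1.0 (fully open); "finger_force": force on a finger pad.
Only numpy, scipy, OpenCV 4.12 (cv2) and the standard library are available. Lean on these libraries where they do the work, as an engineer would, in place of code of your own. Each camera call takes 0.05 s, during which the arm holds its last target. There are 200 camera calls.

## Working session

There is one attempt and no reset: what is moved stays moved. The work goes in short steps, Python scripts to look and compute and a tool call to move; the robot and the scene stay as the last step left them, time stands still between calls to the robot, and variables do not carry over. Pictures are saved under pics/ and viewed, at most 10 in all, crops included, and the job is handed in when it is done.

Besides the shell and the picture viewer there is one more tool, called after ">>>" as name(argument=value, ...), one argument or row to a line, values as JSON. step_arm: Moves the arm, as the interface text tells. Shifts and turns lie within -1 to 1; 1 stands for 60 cm of shift or pi rad of turn. Its arguments: {"type":"object","properties":{"commands":{"type":"array","items":{"type":"array"}},"grip_force":{"type":"number"}},"required":["commands"]}

```bash
mkdir -p pics; python3 - <<'E'
from workcell import robot
import cv2,numpy as np
s=robot.read_state();print(s)
for n in("scene","top"):
    cv2.imwrite(f"pics/{n}0.png",robot.camera(n));c=robot.calibration(n);print(n,np.round(c["camera_matrix"],1).tolist(),np.round(c["view"],4).tolist())
E
```

```text
{'t': 0.0, 'joints': array([ 1.31139963,  0.33288353, -0.06468575,  1.46097114,  0.02163507,
        1.34989979, -0.0884898 ]), 'joint_vel': array([ 2.39384036e-04,  5.90690256e-04, -1.49676828e-04,  1.40814910e-04,
        5.48553657e-04,  8.80720537e-04,  2.50505557e-05]), 'effort': array([ 5.07401073e-04, -6.23252463e+01,  2.44996359e-02, -3.89902103e+01,
       -6.14845916e-02,  3.95232753e-02,  1.44660626e-04]), 'eef_pos': array([ 0.14648516, -0.60713589,  0.19333244]), 'orientation': array([ 9.92997294e-01,  1.18134824e-01, -1.39812575e-04, -7.19276277e-04]), 'contact_force': array([-0.00228413, -0.23177388, -0.64308269]), 'ft_torque': array([ 0.01267441, -0.00433216, -0.01364904]), 'finger_force': 0.0, 'gripper_width': 1.0037277423549587}
scene [[576.3, 0.0, 316.0], [0.0, 576.3, 234.6], [0.0, 0.0, 1.0]] [[0.9062, -0.4229, 0.0076, -0.3308], [-0.1577, -0.3546, -0.9216, 0.3047], [0.3924, 0.8339, -0.388, 0.4962], [0.0, 0.0, 0.0, 1.0]]
top [[572.7, 0.0, 313.4], [0.0, 572.7, 240.8], [0.0, 0.0, 1.0]] [[0.0187, -0.9994, 0.0286, 0.2985], [-0.9924, -0.0221, -0.1211, 0.5564], [0.1216, -0.0261, -0.9922, 1.1233], [0.0, 0.0, 0.0, 1.0]]
```

View pics/top0.png

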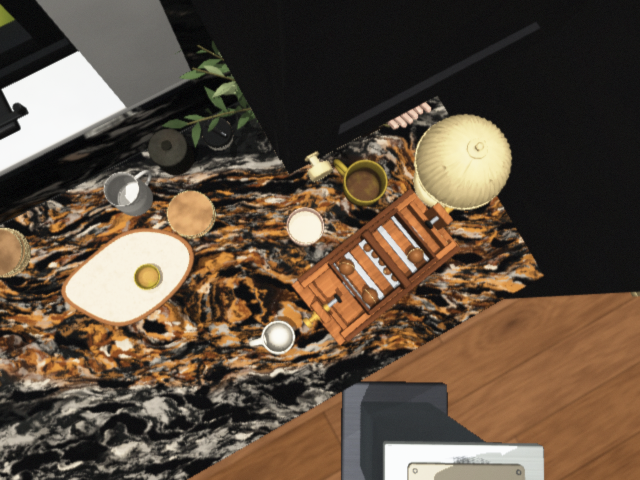

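View pics/scene0.png

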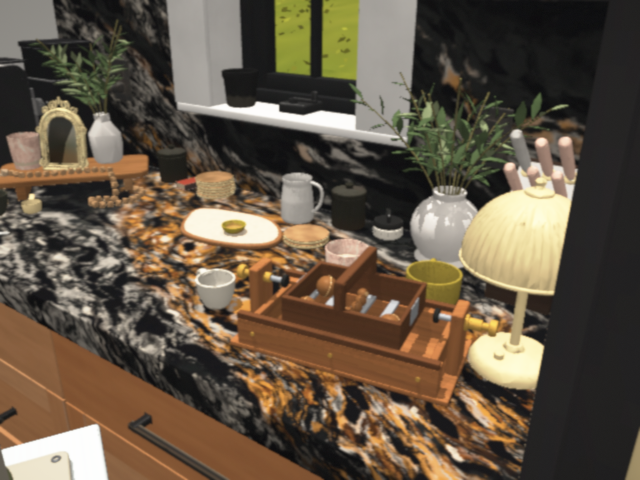

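The top view shows the stand from about (293,285) to (458,240), with its long axis running up to the right. The lamp is close to its right end (462,160) and the espresso cup is at (278,338). Next I'll zoom in.

```bash
python3 - <<'E'
import cv2
a=cv2.imread("pics/top0.png")[170:350,270:480]
cv2.imwrite("pics/topz.png",cv2.resize(a,None,fx=3.3,fy=3.3,interpolation=cv2.INTER_CUBIC))
a=cv2.imread("pics/scene0.png")[230:410,220:500]
cv2.imwrite("pics/scz.png",cv2.resize(a,None,fx=2.8,fy=2.8,interpolation=cv2.INTER_CUBIC))
E
```

```text
(no output)
```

View pics/topz.png

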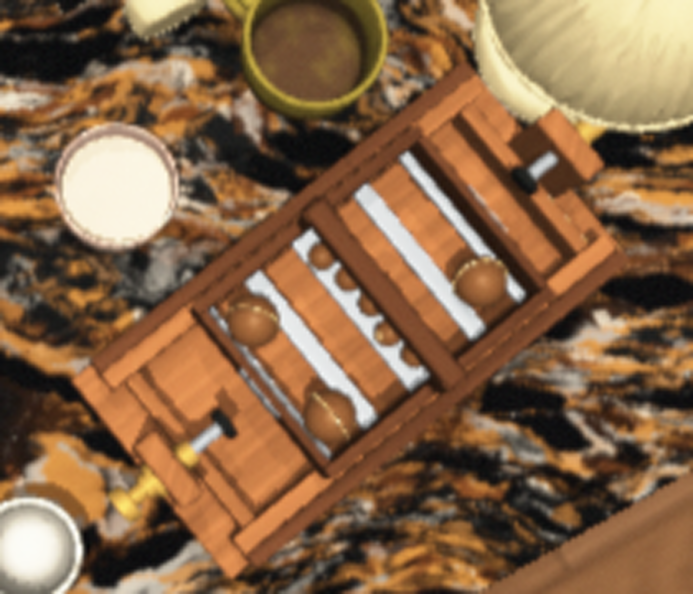

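View pics/scz.png

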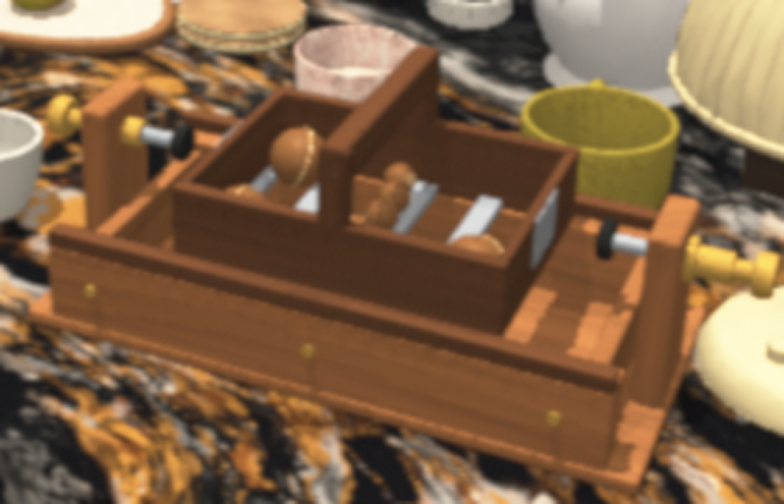

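Both views are clear. The sieve's top corners in scz are (284,92), (578,152), (508,268) and (178,188). In topz, the handle bar runs from (315,205) to (453,380) and the base corners are (75,380), (240,573), (625,250) and (468,68). I'll cast rays through these.

```bash
cat > h.py <<'E'
from workcell import robot
import numpy as np
def ray(n,px,z):
    c=robot.calibration(n);V=np.array(c["view"]);R,t=V[:3,:3],V[:3,3]
    d=R.T@np.linalg.solve(np.array(c["camera_matrix"]),np.array([px[0],px[1],1.]));o=-R.T@t
    return o+d*(z-o[2])/d[2]
T=lambda p:(270+p[0]/3.3,170+p[1]/3.3)
S=lambda p:(220+p[0]/2.8,230+p[1]/2.8)
E
python3 - <<'E'
from h import *
def rep(name,P):
    P=np.array(P)[:,:2];print(name,np.round(P,4).tolist(),"c",np.round(P.mean(0),4),"len",np.round(np.linalg.norm(np.roll(P,-1,0)-P,axis=1),4),"ang",np.round(np.degrees(np.arctan2(*(np.roll(P,-1,0)-P).T[::-1])),1))
for z in(0,.008): rep(f"base{z}",[ray("top",T(p),z) for p in[(75,380),(240,573),(625,250),(468,68)]])
rep("bartop",[ray("top",T(p),.133) for p in[(305,210),(325,200),(465,370),(440,392)]])
rep("sievetop",[ray("scene",S(p),.092) for p in[(284,92),(578,152),(508,268),(178,188)]])
rep("bar sc",[ray("scene",S(p),.133) for p in[(418,48),(439,56),(348,155),(322,150)]])
rep("buf top L,R faces",[ray("top",T(p),.08) for p in[(228,422),(522,180)]])
rep("posts top L,R ",[ray("top",T(p),.1) for p in[(170,468),(572,148)]])
rep("cups: espresso, tumbler?",[ray("top",T((38,548)),.05),ray("top",T((118,185)),.083),ray("top",T((315,50)),.072)])
rep("lamp shade",[ray("top",(478,147),.3),ray("top",(415,160),.2),ray("top",(462,210),.2)])
E
```

```text
base0 [[0.4615, 0.3497], [0.3454, 0.2458], [0.5501, 0.0055], [0.6643, 0.1046]] c [0.5053 0.1764] len [0.1557 0.3157 0.1513 0.3181] ang [-138.2  -49.6   40.9  129.6]
base0.008 [[0.4611, 0.3496], [0.3458, 0.2465], [0.5491, 0.0078], [0.6626, 0.1062]] c [0.5047 0.1775] len [0.1547 0.3135 0.1502 0.316 ] ang [-138.2  -49.6   40.9  129.6]
bartop [[0.5527, 0.2227], [0.5585, 0.2116], [0.4654, 0.1333], [0.453, 0.1472]] c [0.5074 0.1787] len [0.0126 0.1216 0.0186 0.125 ] ang [ -62.2 -139.9  131.8   37.2]
sievetop [[0.5016, 0.2746], [0.6082, 0.1495], [0.5148, 0.0699], [0.4079, 0.1983]] c [0.5081 0.1731] len [0.1644 0.1227 0.167  0.1208] ang [ -49.6 -139.6  129.8   39.2]
bar sc [[0.551, 0.217], [0.5559, 0.2037], [0.4625, 0.1263], [0.4539, 0.1355]] c [0.5058 0.1706] len [0.0141 0.1213 0.0126 0.1268] ang [ -69.9 -140.4  133.    40. ]
buf top L,R faces [[0.4355, 0.2603], [0.5806, 0.0889]] c [0.5081 0.1746] len [0.2246 0.2246] ang [-49.7 130.3]
posts top L,R  [[0.4086, 0.2941], [0.5969, 0.0642]] c [0.5028 0.1792] len [0.2972 0.2972] ang [-50.7 129.3]
cups: espresso, tumbler? [[0.3606, 0.3686], [0.5718, 0.3265], [0.6574, 0.2107]] c [0.5299 0.302 ] len [0.2154 0.1441 0.3362] ang [-11.3 -53.5 152. ]
lamp shade [[0.6722, 0.0594], [0.6757, 0.139], [0.5888, 0.0571]] c [0.6456 0.0852] len [0.0797 0.1194 0.0834] ang [  87.4 -136.7    1.5]
```

```bash
cat >> h.py <<'E'
from scipy.spatial.transform import Rotation as Ro
def tri(ps,pt):
    A=[];b=[]
    for n,p in(("scene",ps),("top",pt)):
        q=ray(n,p,0.);w=ray(n,p,.3)-q;w/=np.linalg.norm(w);M=np.eye(3)-np.outer(w,w);A.append(M);b.append(M@q)
    return np.linalg.lstsq(np.vstack(A),np.hstack(b),rcond=None)[0]
def rel(target,yawy,p=None,q=None):
    "row numbers (shift, turn) to a world TCP target, tool down, tool y at yawy deg"
    s=robot.read_state();p=s["eef_pos"] if p is None else p;q=s["orientation"] if q is None else q
    R=Ro.from_quat(q);a=np.radians(yawy);y=np.array([np.cos(a),np.sin(a),0]);z=np.array([0,0,-1.])
    Rt=Ro.from_matrix(np.c_[np.cross(y,z),y,z])
    return np.round(R.inv().apply(np.array(target)-p)/.6,4),np.round((R.inv()*Rt).as_rotvec()/np.pi,4)
E
python3 - <<'E'
from h import *
c=np.array(robot.calibration("scene")["view"]);print("scene cam",-c[:3,:3].T@c[:3,3]);c=np.array(robot.calibration("top")["view"]);print("top cam",-c[:3,:3].T@c[:3,3])
f=tri((540,182),(478,147));print("finial",f)
print("lamp base sc",ray("scene",(515,365),.02), "rim left sc at z .15,.2,.25",[np.round(ray("scene",(463,252),z),3).tolist() for z in(.15,.2,.25)])
for z in(.15,.2,.25):
    ps=[ray("top",p,z)[:2] for p in[(415,162),(463,210),(511,160),(463,115)]];print(z,np.round(ps,3).tolist())
print("rim bottom sc (530,290)",[np.round(ray("scene",(530,292),z),3).tolist() for z in(.15,.2,.25)])
print("counter edges",[np.round(ray("top",p,0),2).tolist() for p in[(540,280),(450,100),(500,300)]])
print(rel((.147+.2,-.3,.25),-70),rel((.4,-.25,.25),-50),rel((.507,.175,.25),-49.8))
E
```

```text
scene cam [ 0.15312979 -0.44558984  0.47586368]
top cam [0.40991547 0.33988907 1.17341248]
finial [0.68392809 0.0470251  0.26450584]
lamp base sc [0.66707759 0.0208884  0.02      ] rim left sc at z .15,.2,.25 [[0.64, 0.118, 0.15], [0.566, 0.031, 0.2], [0.491, -0.055, 0.25]]
0.15 [[0.686, 0.129], [0.598, 0.041], [0.694, -0.05], [0.778, 0.038]]
0.2 [[0.672, 0.139], [0.589, 0.055], [0.68, -0.031], [0.76, 0.053]]
0.25 [[0.659, 0.149], [0.58, 0.07], [0.666, -0.012], [0.742, 0.068]]
rim bottom sc (530,290) [[0.64, -0.007, 0.15], [0.566, -0.074, 0.2], [0.491, -0.142, 0.25]]
counter edges [[0.48, -0.16, 0.0], [0.86, 0.02, 0.0], [0.44, -0.08, 0.0]]
(array([ 0.4449, -0.4194, -0.0937]), array([-0.0004, -0.    , -0.0357])) (array([ 0.5503, -0.4797, -0.0937]), array([-4.000e-04, -1.000e-04, -1.468e-01])) (array([ 0.8899, -1.1264, -0.0929]), array([-4.000e-04, -1.000e-04, -1.479e-01]))
```

```bash
python3 - <<'E'
from h import *
print(np.round(np.array(robot.calibration("wrist")["mount"]),3).tolist())
for t,y in[((.25,-.40,.26),-80),((.34,-.21,.26),-85),((.39,-.08,.26),-85)]: print(*rel(t,y))
E
```

```text
[[-0.001, -0.964, -0.266, 0.073], [1.0, -0.0, -0.001, -0.001], [0.001, -0.266, 0.964, -0.19], [0.0, 0.0, 0.0, 1.0]]
[ 0.2486 -0.2954 -0.1106] [-0.0004  0.      0.0198]
[ 0.4687 -0.568  -0.1102] [-0.0004  0.      0.0476]
[ 0.6006 -0.7591 -0.11  ] [-0.0004  0.      0.0476]
```

>>> step_arm(
  commands=[
    [87,[0.083,-0.098,-0.11],[0,0,0.02]],
    [87,[0.166,-0.197,-0.11],[0,0,0.02]],
    [87,[0.249,-0.295,-0.11],[0,0,0.02]],
    [87,[0.249,-0.295,-0.11],[0,0,0.03]],
    [87,[0.32,-0.38,-0.11],[0,0,0.045]],
    [87,[0.39,-0.47,-0.11],[0,0,0.0476]],
    [87,[0.4687,-0.568,-0.11],[0,0,0.0476]],
    [87,[0.4687,-0.568,-0.11],[0,0,0.0476]],
    [87,[0.535,-0.66,-0.11],[0,0,0.0476]],
    [87,[0.6,-0.759,-0.11],[0,0,0.0476]],
  ],
  grip_force=30,
)

```text
t: 1.35
eef_pos: [0.3852, -0.092, 0.26]
orientation: [0.999, 0.043, 0.0, 0.0]
contact_force: [1.1, -0.3, 1.3]
gripper_width: 0.999
finger_force: 0.0
```

```bash
python3 - <<'E'
from h import *
s=robot.read_state();print(s["t"],s["eef_pos"],s["orientation"],s["contact_force"],s["joints"])
for t,y in[((.43,.03,.26),-65),((.4917,.162,.26),-49.8),((.4917,.162,.22),-49.8)]: print(*rel(t,y))
E
```

```text
1.35 [ 0.38521804 -0.09199507  0.25997733] [9.99069196e-01 4.31362627e-02 1.46167357e-05 6.74473024e-05] [ 1.13751917 -0.31245737  1.26093957] [ 0.85215756 -0.21293942 -0.61587077  1.8676777  -0.12317573  1.44945787
 -1.2225038 ]
[ 9.190e-02 -1.961e-01 -1.000e-04] [ 0.      0.     -0.1114]
[ 2.133e-01 -4.065e-01 -1.000e-04] [ 0.      0.     -0.1959]
[ 0.2133 -0.4065  0.0666] [ 0.      0.     -0.1959]
```

>>> step_arm(
  commands=[
    [87,[0.046,-0.09,0],[0,0,-0.05]],
    [87,[0.085,-0.18,0],[0,0,-0.1]],
    [87,[0.13,-0.26,0],[0,0,-0.14]],
    [87,[0.17,-0.33,0],[0,0,-0.18]],
    [87,[0.205,-0.385,0],[0,0,-0.196]],
    [87,[0.205,-0.385,0],[0,0,-0.196]],
    [87,[0.205,-0.385,0],[0,0,-0.196]],
    [87,[0.205,-0.385,0],[0,0,-0.196]],
    [87,[0.205,-0.385,0],[0,0,-0.196]],
    [87,[0.205,-0.385,0],[0,0,-0.196]],
  ],
)

```text
t: 2.6
eef_pos: [0.4874, 0.1466, 0.2603]
orientation: [0.939, 0.344, 0.0, 0.0]
contact_force: [-0.6, 0.2, -0.8]
gripper_width: 0.999
finger_force: 0.0
```

```bash
python3 - <<'E'
from h import *
import cv2
s=robot.read_state();print(s["t"],s["eef_pos"],s["orientation"],s["contact_force"],s["joints"])
cv2.imwrite("pics/w1.png",robot.camera("wrist"));print(robot.calibration("wrist")["camera_matrix"])
E
```

```text
2.6 [0.48739796 0.14664621 0.26031527] [9.39015389e-01 3.43874861e-01 1.68183601e-04 3.89208293e-04] [-0.62567163  0.2090009  -0.75739615] [ 0.52617448  0.13672179 -0.98081046  1.6166223   0.11516177  1.44912071
 -1.33301913]
[[371.64829954   0.         321.39582528]
 [  0.         371.64829954 246.07302879]
 [  0.           0.           1.        ]]
```

View pics/w1.png

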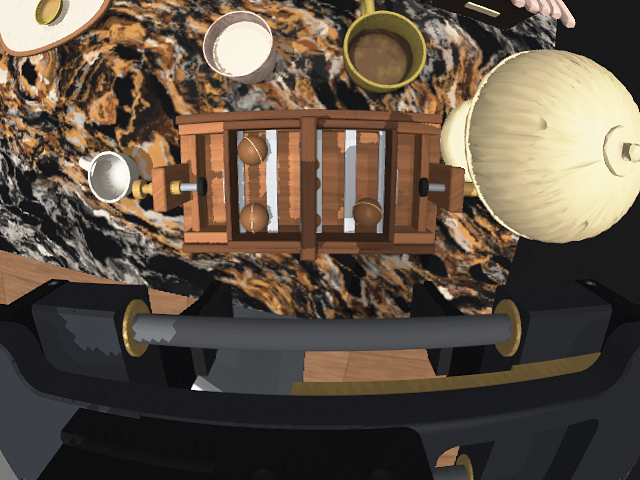

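The wrist view shows the whole stand. The bar is at columns 302–317, the buffer faces at about 207 and 420 (row 186), the lip corners at (178,116), (443,114), (436,253) and (184,256), and the lamp is to the right of the stand. I'll cast rays.

```bash
cat >> h.py <<'E'
def wray(px,z,s):
    c=robot.calibration("wrist");K=np.array(c["camera_matrix"]);M=np.array(c["mount"])
    d=np.array([px[0]-K[0,2],px[1]-K[1,2]])/K[0,0];r=np.hypot(*d);v=np.r_[d/max(r,1e-9)*np.sin(r),np.cos(r)]
    R=Ro.from_quat(s["orientation"]);o=s["eef_pos"]+R.apply(M[:3,3]);w=R.apply(M[:3,:3]@v)
    return o+w*(z-o[2])/w[2]
a=np.radians(40.2);O=np.array([.506,.176])
st=lambda p:np.array([[np.cos(a),np.sin(a)],[-np.sin(a),np.cos(a)]])@(np.array(p)[:2]-O)
E
python3 - <<'E'
from h import *
s=robot.read_state()
for n,z,ps in[("bar",.133,[(302,122),(317,122),(302,256),(317,256)]),("lip",.059,[(178,116),(443,114),(436,253),(184,256)]),("buf",.08,[(207,186),(420,186)]),("post in",.1,[(192,186),(428,186)]),("post out",.1,[(152,188),(463,186)]),("sieve wall outer",.092,[(227,186),(398,186)])]:
    print(n,[np.round(st(wray(p,z,s))*1000,1).tolist() for p in ps])
print("tcp",st(s["eef_pos"]), "grip",st((.507,.175)))
E
python3 - <<'E'
import cv2
a=cv2.imread("pics/w1.png")[95:275,130:480]
cv2.imwrite("pics/w1z.png",cv2.resize(a,None,fx=2.28,fy=2.28,interpolation=cv2.INTER_CUBIC))
E
```

```text
bar [[60.8, 6.5], [60.7, -6.1], [-56.6, 7.5], [-56.6, -5.9]]
lip [[79.0, 146.2], [79.1, -140.2], [-75.9, -139.9], [-79.7, 148.8]]
buf [[2.2, 108.0], [1.7, -110.5]]
post in [[4.8, 117.4], [4.0, -113.2]]
post out [[4.6, 162.0], [5.3, -150.2]]
sieve wall outer [[2.8, 83.3], [2.3, -84.8]]
tcp [-0.03308406 -0.01028678] grip [ 0.00011834 -0.00140925]
```

View pics/w1z.png

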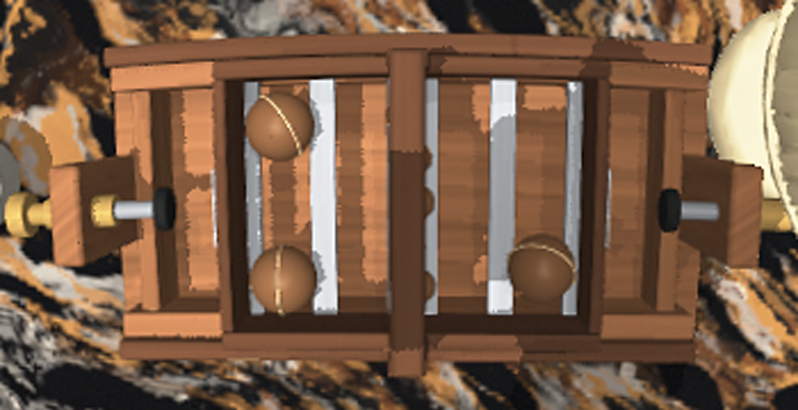

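The sieve's bar is at about y +0.5 in my frame and the stand's middle is at about +4, so the sieve starts roughly 4–5 mm right of centre. I'll grip the bar about 20 mm nearer the robot than its centre, to keep clear of the lamp.

>>> step_arm(
  commands=[
    [87,[0.025,-0.018,0.05],[0,0,0]],
    [87,[0.025,-0.018,0.11],[0,0,0]],
    [87,[0.025,-0.018,0.17],[0,0,0]],
    [87,[0.025,-0.018,0.22],[0,0,0]],
    [87,[0.025,-0.018,0.255],[0,0,0]],
    [87,[0.025,-0.018,0.26],[0,0,0]],
    [87,[0.025,-0.018,0.26],[0,0,0]],
    [87,[0.025,-0.018,0.26],[0,0,0]],
    [87,[0.025,-0.018,0.26],[0,0,0]],
    [87,[0.025,-0.018,0.26],[0,0,0]],
  ],
)

```text
t: 3.9
eef_pos: [0.492, 0.1651, 0.1045]
orientation: [0.939, 0.344, 0.0, 0.0]
contact_force: [-0.8, -0.3, -0.1]
gripper_width: 0.999
finger_force: 0.0
```

```bash
python3 - <<'E'
from h import *
import cv2
s=robot.read_state();print(s["t"],s["eef_pos"],st(s["eef_pos"]),s["contact_force"],s["joints"],s["ft_torque"])
cv2.imwrite("pics/w2.png",robot.camera("wrist"))
E
```

```text
3.9 [0.49201945 0.1650931  0.10447002] [-0.01771823  0.00069321] [-0.80004039 -0.32293252 -0.14405116] [ 0.42403026  0.30701637 -0.95543464  1.81358129  0.27292338  1.16048553
 -1.48756534] [-0.00675995 -0.0197613  -0.03790757]
```

View pics/w2.png

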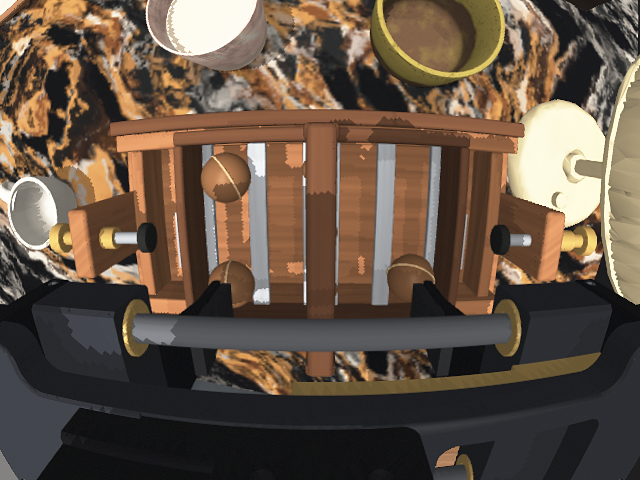

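```bash
python3 - <<'E'
from h import *
s2=robot.read_state();s1=dict(s2);s1["eef_pos"]=np.array([.4874,.14665,.2603])
for z in(.13,.15,.17,.19,.21,.23):
    print(z,[np.round(st(wray(p,z,s1))*1e3).tolist() for p in[(467,140),(480,185),(500,215),(525,235)]],[np.round(st(wray(p,z,s2))*1e3).tolist() for p in[(605,200),(607,250),(620,300)]])
E
```

```text
0.13 [[50.0, -140.0], [10.0, -155.0], [-18.0, -179.0], [-37.0, -211.0]] [[37.0, -156.0], [8.0, -164.0], [-25.0, -187.0]]
0.15 [[50.0, -132.0], [12.0, -146.0], [-14.0, -169.0], [-32.0, -198.0]] [[39.0, -137.0], [14.0, -144.0], [-15.0, -164.0]]
0.17 [[49.0, -124.0], [14.0, -137.0], [-10.0, -158.0], [-27.0, -186.0]] [[41.0, -118.0], [19.0, -124.0], [-6.0, -141.0]]
0.19 [[48.0, -116.0], [16.0, -128.0], [-7.0, -148.0], [-22.0, -173.0]] [[43.0, -99.0], [25.0, -104.0], [4.0, -118.0]]
0.21 [[48.0, -108.0], [17.0, -119.0], [-3.0, -137.0], [-18.0, -161.0]] [[46.0, -80.0], [31.0, -84.0], [14.0, -96.0]]
0.23 [[47.0, -99.0], [19.0, -110.0], [0.0, -126.0], [-13.0, -148.0]] [[48.0, -60.0], [37.0, -64.0], [24.0, -73.0]]
```

The bar is centred between the fingers and the lamp shade clears the gripper by about 18 mm at the right end. Closing the fingers.

>>> step_arm(
  commands=[
    [10,[0,0,0],[0,0,0]],
    [10,[0,0,0],[0,0,0]],
    [10,[0,0,0],[0,0,0]],
    [10,[0,0,0],[0,0,0]],
    [10,[0,0,0],[0,0,0]],
    [10,[0,0,0],[0,0,0]],
    [10,[0,0,0],[0,0,0]],
    [10,[0,0,0],[0,0,0]],
    [10,[0,0,0],[0,0,0]],
    [10,[0,0,0],[0,0,0]],
  ],
  grip_force=30,
)

```text
t: 5.2
eef_pos: [0.4927, 0.1645, 0.105]
orientation: [0.939, 0.344, 0.001, 0.001]
contact_force: [-1.3, -3.3, 9.6]
gripper_width: 0.124
finger_force: 4.3
```

>>> step_arm(
  commands=[
    [0,[0,0,0],[0,0,0]],
    [0,[0,0,0],[0,0,0]],
    [0,[0,0,0],[0,0,0]],
    [0,[0,0,0],[0,0,0]],
    [0,[0,0,0],[0,0,0]],
    [0,[0,0,0],[0,0,0]],
    [0,[0,0,0],[0,0,0]],
    [0,[0,0,0],[0,0,0]],
    [0,[0,0,0],[0,0,0]],
    [0,[0,0,0],[0,0,0]],
  ],
  grip_force=35,
)

```text
t: 6.45
eef_pos: [0.4926, 0.1655, 0.1051]
orientation: [0.939, 0.344, 0.001, 0.0]
contact_force: [-1.1, -0.1, 6.7]
gripper_width: 0.007
finger_force: 3.6
```

```bash
python3 - <<'E'
from h import *
s=robot.read_state();f=s["contact_force"]
print(s["t"],s["eef_pos"],st(s["eef_pos"]),"Fst",st(f[:2]+O),f[2],s["ft_torque"],s["finger_force"],s["gripper_width"]*87,s["orientation"])
E
```

```text
6.45 [0.492632   0.16550722 0.10508612] [-0.01698307  0.00061413] Fst [-0.85787139  0.62642045] 6.6795671627707955 [-0.01183107  0.11529575 -0.00569611] 3.5670386895071715 0.6355123290239603 [9.38854395e-01 3.44313097e-01 9.48216695e-04 1.31638484e-04]
```

```bash
python3 - <<'E'
from h import *
import cv2
w=robot.camera("wrist");s=robot.camera("scene")[200:400,220:490];print(w.shape)
cv2.imwrite("pics/c3.png",np.hstack([cv2.resize(w[90:420,100:580],(400,275)),cv2.resize(s,(371,275))]))
E
```

```text
(480, 640, 3)
```

View pics/c3.png

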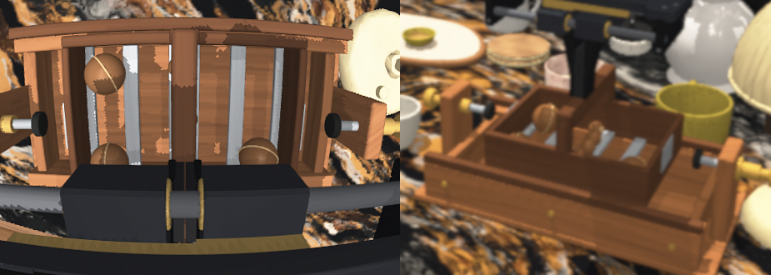

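```bash
python3 - <<'E'
from h import *
import cv2
w=robot.camera("wrist");s=robot.camera("scene")[190:330,280:440]
cv2.imwrite("pics/c4.png",np.hstack([cv2.resize(w[250:400,240:400],(400,375),interpolation=cv2.INTER_CUBIC),cv2.resize(s,(400,375),interpolation=cv2.INTER_CUBIC)]))
E
```

```text
(no output)
```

View pics/c4.png

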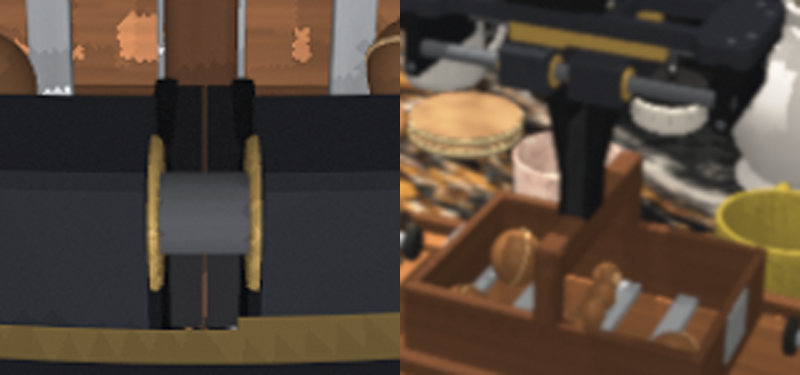

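```bash
python3 - <<'E'
from h import *
import cv2
c=robot.calibration("scene");K=np.array(c["camera_matrix"]);V=np.array(c["view"])
s=robot.read_state();p=s["eef_pos"]
for z in(.08,.095,.105,.12,.133,.15):
    q=K@(V@np.r_[p[:2],z,1])[:3];q=q[:2]/q[2];print(z,q,"in c4:",400+(q[0]-280)*2.5,(q[1]-190)*375/140)
# bar top line at same x as the grip
for n,x in(("grip",-.017),("near end",-.06),("far end",.06)):
    R=np.array([[np.cos(a),-np.sin(a)],[np.sin(a),np.cos(a)]])
    for z in(.092,.111,.133):
        w=O+R@np.array([x,.0005]);q=K@(V@np.r_[w,z,1])[:3];q=q[:2]/q[2];print(n,z,"c4",400+(q[0]-280)*2.5,(q[1]-190)*375/140)
E
```

```text
0.08 [349.48358132 303.05795782] in c4: 573.7089532885411 302.8338155903732
0.095 [349.8131073  293.48546083] in c4: 574.5327682551053 277.1931986464153
0.105 [350.03549999 287.02511055] in c4: 575.0887499650531 259.8886889795464
0.12 [350.3732328  277.21421091] in c4: 575.9330820101559 233.60949350402834
0.133 [350.67003326 268.59236748] in c4: 576.6750831476204 210.51527003165873
0.15 [351.06402993 257.14704265] in c4: 577.6600748273306 179.85814995314422
grip 0.092 c4 574.5695195120406 282.4283624166082
grip 0.111 c4 575.629464362328 249.49834095087863
grip 0.133 c4 576.8819362906107 210.58695091734512
near end 0.092 c4 544.231806556263 320.8807940687118
near end 0.111 c4 545.0439013172086 286.7439508556962
near end 0.133 c4 546.0044431778567 246.36705338832826
far end 0.092 c4 622.515177372092 221.65822016606458
far end 0.111 c4 623.9109609880084 190.7034844923583
far end 0.133 c4 625.5577282806202 154.18260426592025
```

```bash
python3 - <<'E'
from h import *
c=robot.calibration("wrist");K=np.array(c["camera_matrix"]);M=np.linalg.inv(np.array(c["mount"]))
def pj(p):
    v=(M@np.r_[p,1])[:3];r=np.hypot(v[0],v[1]);t=np.arctan2(r,v[2]);return np.round(K[:2,2]+K[0,0]*t*v[:2]/r).astype(int).tolist()
for y in(.0435,.0585,.0005,.007,.015):
    print(y,{(x,z):pj((x,y,z)) for x in(.0095,-.0095) for z in(0,-.019,-.028,-.045)})
s=robot.read_state();print(s["gripper_width"],s["finger_force"],s["contact_force"],s["eef_pos"])
E
python3 - <<'E'
import cv2,numpy as np
a=cv2.imread("pics/w2.png")[240:390,180:460]
cv2.imwrite("pics/w2z.png",cv2.resize(a,None,fx=2.8,fy=2.8,interpolation=cv2.INTER_CUBIC))
E
```

```text
0.0435 {(0.0095, 0): [402, 266], (0.0095, -0.019): [409, 278], (0.0095, -0.028): [414, 284], (0.0095, -0.045): [422, 298], (-0.0095, 0): [399, 298], (-0.0095, -0.019): [406, 312], (-0.0095, -0.028): [410, 320], (-0.0095, -0.045): [418, 336]}
0.0585 {(0.0095, 0): [428, 266], (0.0095, -0.019): [438, 277], (0.0095, -0.028): [443, 284], (0.0095, -0.045): [454, 297], (-0.0095, 0): [425, 297], (-0.0095, -0.019): [434, 311], (-0.0095, -0.028): [439, 319], (-0.0095, -0.045): [449, 335]}
0.0005 {(0.0095, 0): [323, 266], (0.0095, -0.019): [323, 278], (0.0095, -0.028): [324, 285], (0.0095, -0.045): [324, 300], (-0.0095, 0): [323, 299], (-0.0095, -0.019): [323, 313], (-0.0095, -0.028): [324, 321], (-0.0095, -0.045): [324, 339]}
0.007 {(0.0095, 0): [335, 266], (0.0095, -0.019): [337, 278], (0.0095, -0.028): [337, 285], (0.0095, -0.045): [339, 300], (-0.0095, 0): [335, 298], (-0.0095, -0.019): [336, 313], (-0.0095, -0.028): [337, 321], (-0.0095, -0.045): [338, 338]}
0.015 {(0.0095, 0): [350, 266], (0.0095, -0.019): [353, 278], (0.0095, -0.028): [354, 285], (0.0095, -0.045): [358, 300], (-0.0095, 0): [349, 298], (-0.0095, -0.019): [352, 313], (-0.0095, -0.028): [353, 321], (-0.0095, -0.045): [356, 338]}
0.005953477048435693 3.5670377290807664 [-6.74992509e-01  1.03372404e-03  7.31262528e+00] [0.49262952 0.16552666 0.10510339]
```

View pics/w2z.png

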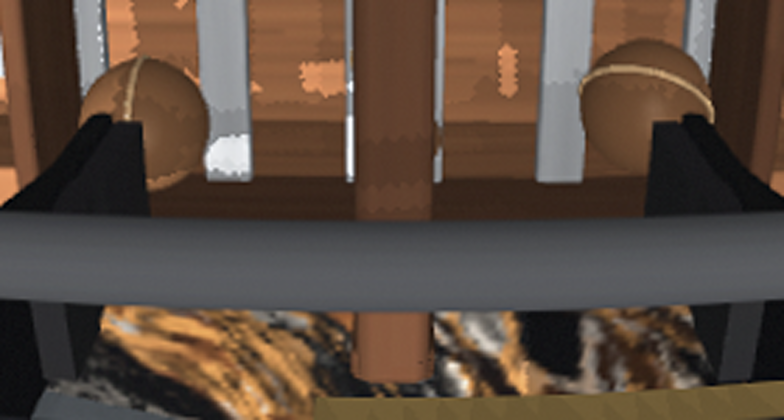

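The fingers shut on nothing. In both views the visible tips end about 28 mm short of the reported TCP, level with the bar top (z 0.133), and there is about 7 N upward force on the tool. I'll rise, open, and come down about 28 mm lower while watching the force.

>>> step_arm(
  commands=[
    [0,[0,0,-0.02],[0,0,0]],
    [0,[0,0,-0.025],[0,0,0]],
    [87,[0,0,-0.025],[0,0,0]],
    [87,[0,0,-0.025],[0,0,0]],
    [87,[0,0,-0.025],[0,0,0]],
    [87,[0,0,-0.025],[0,0,0]],
    [87,[0,0,-0.025],[0,0,0]],
    [87,[0,0,-0.025],[0,0,0]],
    [87,[0,0,-0.025],[0,0,0]],
    [87,[0,0,-0.025],[0,0,0]],
  ],
)

```text
t: 7.9
eef_pos: [0.4919, 0.1651, 0.1192]
orientation: [0.939, 0.344, 0.0, 0.0]
contact_force: [0.1, 0.5, -0.3]
gripper_width: 0.829
finger_force: 0.0
```

```bash
cat > p.py <<'E'
from h import *
s=robot.read_state();f=s["contact_force"]
print(round(s["t"],2),"st mm",np.round(st(s["eef_pos"])*1e3,1),"z",round(s["eef_pos"][2]*1e3,1),"Fst",np.round(st(f[:2]+O),1),round(f[2],1),"tq",np.round(s["ft_torque"],2),"w",round(s["gripper_width"]*87,1),"ff",round(s["finger_force"],1),np.round(s["orientation"],4))
E
python3 p.py
```

```text
7.9 st mm [-17.8   0.8] z 119.2 Fst [0.4 0.3] -0.3 tq [-0.02 -0.07  0.  ] w 72.1 ff 0.0 [0.9388 0.3443 0.     0.    ]
```

>>> step_arm(
  commands=[
    [87,[0,0,0.0],[0,0,0]],
    [87,[0,0,0.01],[0,0,0]],
    [87,[0,0,0.02],[0,0,0]],
    [87,[0,0,0.03],[0,0,0]],
    [87,[0,0,0.04],[0,0,0]],
    [87,[0,0,0.05],[0,0,0]],
    [87,[0,0,0.06],[0,0,0]],
    [87,[0,0,0.068],[0,0,0]],
    [87,[0,0,0.068],[0,0,0]],
    [87,[0,0,0.068],[0,0,0]],
  ],
)

```text
t: 9.15
eef_pos: [0.4919, 0.1651, 0.0785]
orientation: [0.939, 0.344, 0.0, 0.0]
contact_force: [-0.1, 0.0, 1.3]
gripper_width: 1.0
finger_force: 0.0
```

```bash
python3 p.py
```

```text
9.15 st mm [-17.7   0.8] z 78.5 Fst [-0.   0.1] 1.3 tq [-0.08 -0.02  0.  ] w 87.0 ff 0.0 [9.389e-01 3.443e-01 1.000e-04 0.000e+00]
```

No contact on the way down. Closing.

>>> step_arm(
  commands=[
    [5,[0,0,0],[0,0,0]],
    [5,[0,0,0],[0,0,0]],
    [5,[0,0,0],[0,0,0]],
    [5,[0,0,0],[0,0,0]],
    [5,[0,0,0],[0,0,0]],
    [5,[0,0,0],[0,0,0]],
    [5,[0,0,0],[0,0,0]],
    [5,[0,0,0],[0,0,0]],
    [5,[0,0,0],[0,0,0]],
    [5,[0,0,0],[0,0,0]],
  ],
  grip_force=35,
)

```text
t: 10.4
eef_pos: [0.4918, 0.1651, 0.0783]
orientation: [0.939, 0.344, -0.0, -0.0]
contact_force: [-0.5, 0.5, 0.3]
gripper_width: 0.154
finger_force: 35.0
```

```bash
python3 p.py
```

```text
10.4 st mm [-17.9   0.9] z 78.3 Fst [-0.   0.7] 0.3 tq [ 0.1   0.11 -0.08] w 13.4 ff 35.0 [ 0.9389  0.3443 -0.     -0.    ]
```

The grip is solid: 13.4 mm opening at 35 N. Next I'll feel for the left buffer.

>>> step_arm(
  commands=[
    [5,[0,-0.008,0],[0,0,0]],
    [5,[0,-0.02,0],[0,0,0]],
    [5,[0,-0.03,0],[0,0,0]],
    [5,[0,-0.033,0],[0,0,0]],
    [5,[0,-0.035,0],[0,0,0]],
    [5,[0,-0.037,0],[0,0,0]],
    [5,[0,-0.039,0],[0,0,0]],
    [5,[0,-0.04,0],[0,0,0]],
    [5,[0,-0.04,0],[0,0,0]],
    [5,[0,-0.04,0],[0,0,0]],
  ],
)

```text
t: 11.65
eef_pos: [0.4764, 0.1833, 0.0783]
orientation: [0.939, 0.344, 0.0, 0.0]
contact_force: [1.4, -3.1, -0.3]
gripper_width: 0.159
finger_force: 35.0
```

```bash
python3 p.py
```

```text
11.65 st mm [-17.9  24.7] z 78.3 Fst [-0.9 -3.3] -0.3 tq [-0.61 -0.49 -0.09] w 13.8 ff 35.0 [0.9389 0.3443 0.     0.    ]
```

>>> step_arm(
  commands=[
    [5,[0,-0.0025,0],[0,0,0]],
    [5,[0,-0.005,0],[0,0,0]],
    [5,[0,-0.005,0],[0,0,0]],
    [5,[0,-0.005,0],[0,0,0]],
    [5,[0,-0.005,0],[0,0,0]],
    [5,[0,-0.005,0],[0,0,0]],
    [5,[0,-0.005,0],[0,0,0]],
    [5,[0,-0.005,0],[0,0,0]],
    [5,[0,-0.005,0],[0,0,0]],
    [5,[0,-0.005,0],[0,0,0]],
  ],
)

```text
t: 12.9
eef_pos: [0.475, 0.1846, 0.0783]
orientation: [0.939, 0.344, 0.0, 0.001]
contact_force: [4.1, -4.5, -0.7]
gripper_width: 0.159
finger_force: 35.0
```

```bash
python3 p.py; python3 - <<'E'
from h import *
import cv2
cv2.imwrite("pics/w5.png",robot.camera("wrist"))
E
```

```text
12.9 st mm [-18.1  26.6] z 78.3 Fst [ 0.2 -6. ] -0.7 tq [-1.24 -0.96 -0.09] w 13.9 ff 35.0 [9.391e-01 3.438e-01 2.000e-04 7.000e-04]
```

>>> step_arm(
  commands=[
    [5,[0,-0.0025,0],[0,0,0]],
    [5,[0,-0.005,0],[0,0,0]],
    [5,[0,-0.005,0],[0,0,0]],
    [5,[0,-0.005,0],[0,0,0]],
    [5,[0,-0.005,0],[0,0,0]],
    [5,[0,-0.005,0],[0,0,0]],
    [5,[0,-0.005,0],[0,0,0]],
    [5,[0,-0.005,0],[0,0,0]],
    [5,[0,-0.005,0],[0,0,0]],
    [5,[0,-0.005,0],[0,0,0]],
  ],
)

```text
t: 14.2
eef_pos: [0.4738, 0.1859, 0.0785]
orientation: [0.939, 0.343, 0.0, 0.001]
contact_force: [6.4, -9.5, 0.5]
gripper_width: 0.158
finger_force: 35.0
```

```bash
python3 p.py
```

```text
14.2 st mm [-18.2  28.4] z 78.5 Fst [ -1.2 -11.4] 0.5 tq [-1.9  -1.39 -0.06] w 13.8 ff 35.0 [9.392e-01 3.433e-01 4.000e-04 1.300e-03]
```

The left buffer gives: about 11 N at y=28.4 including rail friction, with first contact near 24.5. Now a brisk stroke to the right, slowing before its expected contact near −24.

>>> step_arm(
  commands=[
    [5,[0,0.035,0],[0,0,0]],
    [5,[0,0.07,0],[0,0,0]],
    [5,[0,0.08,0],[0,0,0]],
    [5,[0,0.085,0],[0,0,0]],
    [5,[0,0.0875,0],[0,0,0]],
    [5,[0,0.09,0],[0,0,0]],
    [5,[0,0.0925,0],[0,0,0]],
    [5,[0,0.0925,0],[0,0,0]],
    [5,[0,0.0925,0],[0,0,0]],
    [5,[0,0.0925,0],[0,0,0]],
  ],
)

```text
t: 15.45
eef_pos: [0.5084, 0.1455, 0.0783]
orientation: [0.939, 0.344, 0.0, 0.0]
contact_force: [-0.5, 2.3, 0.0]
gripper_width: 0.16
finger_force: 35.0
```

```bash
python3 p.py
```

```text
15.45 st mm [-17.8 -24.8] z 78.3 Fst [1.1 2.1] 0.0 tq [0.44 0.22 0.11] w 14.0 ff 35.0 [9.389e-01 3.443e-01 1.000e-04 1.000e-04]
```

>>> step_arm(
  commands=[
    [5,[0,0.0025,0],[0,0,0]],
    [5,[0,0.005,0],[0,0,0]],
    [5,[0,0.005,0],[0,0,0]],
    [5,[0,0.005,0],[0,0,0]],
    [5,[0,0.005,0],[0,0,0]],
    [5,[0,0.005,0],[0,0,0]],
    [5,[0,0.005,0],[0,0,0]],
    [5,[0,0.005,0],[0,0,0]],
    [5,[0,0.005,0],[0,0,0]],
    [5,[0,0.005,0],[0,0,0]],
  ],
)

```text
t: 16.7
eef_pos: [0.5097, 0.1439, 0.0783]
orientation: [0.939, 0.345, -0.0, -0.0]
contact_force: [-5.1, 4.1, 1.4]
gripper_width: 0.159
finger_force: 35.0
```

```bash
python3 p.py
```

```text
16.7 st mm [-17.8 -26.9] z 78.3 Fst [-1.2  6.4] 1.4 tq [0.88 0.87 0.04] w 13.8 ff 35.0 [ 9.387e-01  3.446e-01 -3.000e-04 -3.000e-04]
```

Right contact is at about −25.9. I'll press there, then make a brisk stroke left and press the left buffer.

>>> step_arm(
  commands=[
    [5,[0,0.004,0],[0,0,0]],
    [5,[0,0.006,0],[0,0,0]],
    [5,[0,0.006,0],[0,0,0]],
    [5,[0,-0.03,0],[0,0,0]],
    [5,[0,-0.066,0],[0,0,0]],
    [5,[0,-0.078,0],[0,0,0]],
    [5,[0,-0.086,0],[0,0,0]],
    [5,[0,-0.092,0],[0,0,0]],
    [5,[0,-0.096,0],[0,0,0]],
    [5,[0,-0.096,0],[0,0,0]],
  ],
)

```text
t: 17.95
eef_pos: [0.4743, 0.1852, 0.0784]
orientation: [0.939, 0.343, 0.0, 0.001]
contact_force: [4.6, -6.8, -0.9]
gripper_width: 0.16
finger_force: 35.0
```

```bash
python3 p.py; python3 - <<'E'
from h import *
import cv2
w=robot.camera("wrist");s=robot.camera("scene")[230:400,230:500];t=robot.camera("top")[170:350,270:480]
cv2.imwrite("pics/w6.png",np.vstack([np.hstack([cv2.resize(w[80:320,60:580],(433,200)),cv2.resize(s,(318,200))]),cv2.resize(t,(467,400))[:,:].copy() if 0 else np.hstack([cv2.resize(t,(408,350)),np.zeros((350,343,3),np.uint8)])]))
E
```

```text
17.95 st mm [-18.2  27.5] z 78.4 Fst [-0.9 -8.2] -0.9 tq [-1.45 -0.95 -0.07] w 13.9 ff 35.0 [9.393e-01 3.432e-01 3.000e-04 1.200e-03]
```

View pics/w6.png

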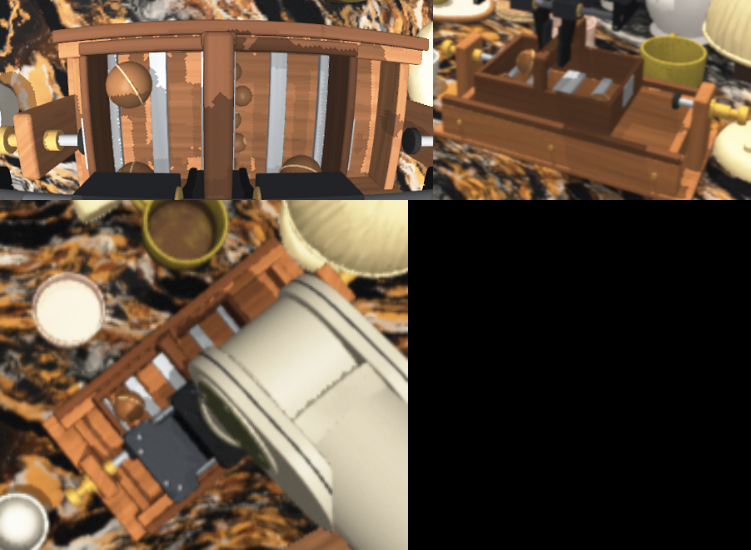

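The buffer forces are as planned: about 6 N net on the left. The picture shows nuts lagging to the right of the bar. I've now used up my viewing allowance, so from here on I'll check by numbers. Next comes the second right bump and brisk strokes.

>>> step_arm(
  commands=[
    [5,[0,0.05,0],[0,0,0]],
    [5,[0,0.082,0],[0,0,0]],
    [5,[0,0.092,0],[0,0,0]],
    [5,[0,0.098,0],[0,0,0]],
    [5,[0,0.102,0],[0,0,0]],
    [5,[0,0.102,0],[0,0,0]],
    [5,[0,0.102,0],[0,0,0]],
    [5,[0,0.102,0],[0,0,0]],
    [5,[0,0.102,0],[0,0,0]],
    [5,[0,0.102,0],[0,0,0]],
  ],
)

```text
t: 19.35
eef_pos: [0.5108, 0.1429, 0.0783]
orientation: [0.938, 0.345, -0.001, -0.001]
contact_force: [-7.4, 4.8, 3.7]
gripper_width: 0.16
finger_force: 35.0
```

```bash
python3 p.py; python3 - <<'E'
from h import *
import cv2
for f in("w5","w1"):
    pass
cv2.imwrite("pics/w7.png",robot.camera("wrist"))
# project sieve-frame points to the wrist image and sample a strip along sieve y at several x
s=robot.read_state();c=robot.calibration("wrist");K=np.array(c["camera_matrix"]);M=np.linalg.inv(np.array(c["mount"]))
img=cv2.imread("pics/w7.png");hsv=cv2.cvtColor(img,cv2.COLOR_BGR2HSV)
def pj(p):
    R=Ro.from_quat(s["orientation"]);v=(M@np.r_[R.inv().apply(p-s["eef_pos"]-R.apply([0,0,-.0])),1])[:3];r=np.hypot(v[0],v[1]);t=np.arctan2(r,v[2]);return K[:2,2]+K[0,0]*t*v[:2]/r
Rm=np.array([[np.cos(a),-np.sin(a)],[np.sin(a),np.cos(a)]]);g=st(s["eef_pos"])
for x in(50,40,30,20,10,0):
    row=[]
    for y in range(-78,79,6):
        w=O+Rm@np.array([.002+x/1e3,g[1]+y/1e3]);q=pj(np.r_[w,.056]).astype(int);h=hsv[q[1],q[0]];row.append(f"{h[1]:3d}/{h[2]:3d}")
    print(x,*row)
E
```

```text
19.35 st mm [-17.7 -28.4] z 78.3 Fst [-2.5  8.4] 3.7 tq [ 1.07  1.44 -0.08] w 14.0 ff 35.0 [ 9.384e-01  3.455e-01 -7.000e-04 -1.000e-03]
50  10/131   8/128 140/122 141/121 140/124 142/126   8/155  12/107 139/125 141/125 139/125 141/123 135/140 134/146 134/147  19/162 141/197 141/123 142/124  16/115   5/236  51/146 140/126 138/102 138/109  19/ 79  11/139
40  12/ 88   8/126 141/147 139/130 141/132 145/120   6/173  11/140 141/134 139/121 140/126 106/127 134/139 130/143 134/147  33/160 143/201 139/127 139/127   7/ 77   9/205 152/ 72 134/129 138/161  78/255 139/173 136/152
30   0/ 91   6/119 138/153 139/136 139/136 142/153   9/171  13/115 136/135 139/152 138/151 117/146 133/ 94 134/143 134/146  41/130 139/139 140/160 138/107   3/ 90   9/164 142/ 81 136/139 127/175 126/199 139/187 137/169
20  12/ 87   6/120 138/152 139/125 140/126 144/138   9/169   9/139 138/129 139/139 141/146 132/137 135/115 134/143 134/147  66/131 138/153 140/148 135/106  17/107   8/159 126/212  99/118 137/ 95 134/ 99 142/ 90  10/152
10  11/139  10/128 142/160 143/144 141/141 131/152   6/165  15/117 141/141 140/158 140/157 141/145 136/ 94 126/ 93 133/ 96  13/120 139/138 142/140 142/142  18/100  10/157  98/193 143/139 141/141 142/201  12/105   8/155
0   4/122  11/137 140/140 142/126 140/126 129/136   6/162   8/151 138/129 142/144 141/148  83/144 132/ 93 134/ 93 132/ 95   4/123 140/137 139/145 142/144  12/109   8/154  81/163 140/135 141/136 140/195   9/145  12/154
```

Step 4 is met, with about 6 N net on the right. More brisk strokes of varied length now, staying off the buffers.

>>> step_arm(
  commands=[
    [5,[0,-0.045,0],[0,0,0]],
    [5,[0,-0.087,0],[0,0,0]],
    [5,[0,-0.087,0],[0,0,0]],
    [5,[0,-0.087,0],[0,0,0]],
    [5,[0,-0.058,0],[0,0,0]],
    [5,[0,-0.03,0],[0,0,0]],
    [5,[0,-0.03,0],[0,0,0]],
    [5,[0,-0.03,0],[0,0,0]],
    [5,[0,-0.06,0],[0,0,0]],
    [5,[0,-0.087,0],[0,0,0]],
  ],
)

```text
t: 20.65
eef_pos: [0.4782, 0.1811, 0.0783]
orientation: [0.939, 0.344, 0.0, 0.0]
contact_force: [1.8, -2.1, -0.5]
gripper_width: 0.157
finger_force: 35.0
```

>>> step_arm(
  commands=[
    [5,[0,0,0],[0,0,0]],
    [5,[0,0.04,0],[0,0,0]],
    [5,[0,0.073,0],[0,0,0]],
    [5,[0,0.073,0],[0,0,0]],
    [5,[0,0.073,0],[0,0,0]],
    [5,[0,0.035,0],[0,0,0]],
    [5,[0,0,0],[0,0,0]],
    [5,[0,0,0],[0,0,0]],
    [5,[0,0,0],[0,0,0]],
    [5,[0,0.04,0],[0,0,0]],
  ],
)

```text
t: 21.9
eef_pos: [0.4934, 0.1636, 0.0783]
orientation: [0.938, 0.346, -0.0, -0.0]
contact_force: [-1.7, 2.5, -0.7]
gripper_width: 0.154
finger_force: 35.0
```

```bash
python3 p.py; python3 - <<'E'
from h import *
import cv2
t0=cv2.imread("pics/top0.png")
for n,p in[("haz",(347,275)),("haz",(321,257)),("wal",(250,322)),("wood floor tray",(430,240)),("wood",(190,350)),("bar",(380,290))]:
    u=T(p);print(n,t0[int(round(u[1])),int(round(u[0]))],cv2.cvtColor(t0,cv2.COLOR_BGR2HSV)[int(round(u[1])),int(round(u[0]))])
cv2.imwrite("pics/w8.png",robot.camera("wrist"))
for f,cx in(("w7",None),("w8",None)):
    g=cv2.cvtColor(cv2.imread(f"pics/{f}.png"),cv2.COLOR_BGR2HSV);
    m=g[70:330,60:600];print(f,np.bincount(m[...,0][m[...,1]>100].ravel(),minlength=30)[:30])
E
```

```text
21.9 st mm [-17.6  -1.4] z 78.3 Fst [0.3 3. ] -0.7 tq [0.5  0.33 0.05] w 13.4 ff 35.0 [ 9.383e-01  3.459e-01 -2.000e-04 -5.000e-04]
haz [ 42  65 102] [ 12 150 102]
haz [ 70 115 172] [ 13 151 172]
wal [ 79 130 192] [ 14 150 192]
wood floor tray [ 80 139 222] [ 12 163 222]
wood [ 76 132 210] [ 13 163 210]
bar [ 48  77 128] [ 11 159 128]
w7 [    0     0     0     0     1     0     0     4    62   395  6219 22138
 35653  8717  2915  4091   897   167   275   613   392   167   137   181
   100     4     0     0     0     0]
w8 [    0     0     0     0     0     0     1     3    39   300  5903 23342
 34481 10020  3797  3757  1350   757   569   448   324    53    65   282
   373    47     3     0     0     0]
```

```bash
cat > nuts.py <<'E'
from h import *
import cv2,sys
def comps(img,x0,x1,y0,y1):
    f=cv2.GaussianBlur(img,(3,3),0).astype(float)+1;gr=f[...,1]/f[...,2];br=f[...,0]/f[...,2]
    m=((gr>LO)&(gr<.72)&(br>BL)&(br<.47)&(f[...,2]>50)).astype(np.uint8)
    m[:y0]=0;m[y1:]=0;m[:,:x0]=0;m[:,x1:]=0
    m=cv2.morphologyEx(m,cv2.MORPH_OPEN,np.ones((3,3),np.uint8))
    n,_,s,c=cv2.connectedComponentsWithStats(m)
    return [(s[i,4],s[i,2],s[i,3],*np.round(c[i]).astype(int)) for i in range(1,n) if s[i,4]>25]
LO,BL=.64,.39
E
python3 - <<'E'
import nuts,cv2,numpy as np
w=cv2.imread("pics/w1.png").astype(float)
for n,p in[("wal",(252,152)),("wal",(254,217)),("wal",(368,214)),("haz",(317,187)),("haz",(317,170)),("haz",(317,219)),("tray",(290,160)),("tray",(335,170)),("bar",(309,190)),("wall",(232,180))]:
    v=w[p[1]-1:p[1]+2,p[0]-1:p[0]+2].mean((0,1));print(n,v.round(),np.round(v[:2]/v[2],3))
print(nuts.comps(cv2.imread("pics/w1.png"),190,432,110,255))
for f in("w2","w5","w7","w8"): print(f,nuts.comps(cv2.imread(f"pics/{f}.png"),100,540,130,305))
E
```

```text
wal [ 98. 139. 193.] [0.508 0.719]
wal [ 95. 136. 190.] [0.503 0.715]
wal [ 72.  99. 135.] [0.537 0.733]
haz [39. 56. 81.] [0.475 0.693]
haz [123. 123. 126.] [0.97  0.974]
haz [42. 62. 90.] [0.464 0.687]
tray [ 98. 147. 218.] [0.448 0.672]
tray [ 62.  93. 140.] [0.445 0.665]
bar [42. 58. 89.] [0.47  0.654]
wall [23. 31. 46.] [0.494 0.68 ]
[(np.int32(36), np.int32(9), np.int32(4), np.int64(205), np.int64(112)), (np.int32(31), np.int32(8), np.int32(4), np.int64(217), np.int64(112)), (np.int32(26), np.int32(7), np.int32(4), np.int64(270), np.int64(112)), (np.int32(33), np.int32(11), np.int32(3), np.int64(281), np.int64(112)), (np.int32(81), np.int32(19), np.int32(5), np.int64(336), np.int64(113)), (np.int32(3848), np.int32(54), np.int32(132), np.int64(209), np.int64(184)), (np.int32(3817), np.int32(39), np.int32(127), np.int64(413), np.int64(183)), (np.int32(40), np.int32(8), np.int32(6), np.int64(254), np.int64(124)), (np.int32(31), np.int32(10), np.int32(4), np.int64(331), np.int64(124)), (np.int32(298), np.int32(21), np.int32(28), np.int64(257), np.int64(139)), (np.int32(2038), np.in
[... 6436 characters left out ...]
), np.int64(151), np.int64(192)), (np.int32(761), np.int32(28), np.int32(82), np.int64(119), np.int64(190)), (np.int32(214), np.int32(24), np.int32(29), np.int64(220), np.int64(171)), (np.int32(449), np.int32(21), np.int32(34), np.int64(196), np.int64(180)), (np.int32(2179), np.int32(38), np.int32(81), np.int64(225), np.int64(242)), (np.int32(27), np.int32(8), np.int32(5), np.int64(528), np.int64(210)), (np.int32(26), np.int32(6), np.int32(6), np.int64(537), np.int64(213)), (np.int32(292), np.int32(14), np.int32(42), np.int64(158), np.int64(272)), (np.int32(458), np.int32(17), np.int32(40), np.int64(130), np.int64(285)), (np.int32(31), np.int32(8), np.int32(5), np.int64(528), np.int64(275))]
```

```bash
cat > nuts.py <<'E'
from h import *
import cv2,sys
def comps(img,x0=100,x1=540,y0=125,y1=310):
    f=cv2.GaussianBlur(img,(3,3),0).astype(float)+1;gr=f[...,1]/f[...,2];br=f[...,0]/f[...,2]
    m=((gr>.684)&(gr<.78)&(br>.44)&(br<.62)&(f[...,2]>45)).astype(np.uint8)
    m[:y0]=0;m[y1:]=0;m[:,:x0]=0;m[:,x1:]=0
    m=cv2.morphologyEx(m,cv2.MORPH_OPEN,cv2.getStructuringElement(cv2.MORPH_ELLIPSE,(5,5)))
    n,_,s,c=cv2.connectedComponentsWithStats(m)
    return [tuple(map(int,(s[i,4],s[i,2],s[i,3],*np.round(c[i])))) for i in range(1,n) if s[i,4]>60]
if __name__=="__main__":
    for f in sys.argv[1:]: print(f,"area,w,h,cx,cy",comps(cv2.imread(f"pics/{f}.png")))
E
python3 nuts.py w1 w2 w5 w7 w8
```

```text
w1 area,w,h,cx,cy [(493, 29, 29, 252, 151), (597, 27, 30, 367, 213), (512, 30, 29, 254, 216), (61, 10, 10, 439, 238), (329, 39, 35, 452, 266), (75, 15, 8, 371, 256), (87, 11, 16, 384, 281), (62, 12, 7, 105, 281), (730, 48, 21, 168, 300), (132, 15, 14, 406, 295), (92, 9, 14, 347, 297)]
w2 area,w,h,cx,cy [(614, 56, 16, 144, 142), (2425, 56, 126, 203, 195), (735, 34, 42, 236, 170), (205, 16, 33, 451, 172), (71, 13, 11, 152, 179), (127, 9, 24, 149, 201), (1072, 25, 94, 444, 241), (61, 12, 9, 158, 225), (151, 16, 22, 160, 260), (296, 37, 17, 413, 261), (68, 13, 11, 506, 260), (956, 27, 50, 240, 284), (235, 19, 20, 218, 274), (987, 44, 36, 405, 280), (79, 14, 8, 125, 277), (80, 9, 13, 162, 279), (137, 10, 22, 197, 287), (164, 18, 10, 158, 304), (62, 15, 7, 297, 306), (72, 14, 7, 361, 306)]
w5 area,w,h,cx,cy [(290, 15, 34, 105, 139), (472, 26, 21, 141, 139), (63, 13, 7, 374, 140), (264, 19, 18, 530, 145), (4097, 65, 141, 187, 206), (568, 21, 36, 292, 162), (3540, 77, 142, 459, 222), (101, 13, 12, 120, 151), (690, 22, 45, 147, 172), (997, 38, 48, 226, 173), (252, 9, 39, 510, 189), (392, 20, 
[... 761 characters left out ...]
, 276), (221, 22, 14, 229, 281), (100, 13, 11, 211, 282), (105, 11, 15, 117, 287), (195, 32, 7, 413, 283)]
w8 area,w,h,cx,cy [(892, 55, 22, 126, 141), (4092, 64, 141, 187, 206), (3441, 78, 143, 458, 222), (1035, 38, 54, 226, 175), (477, 18, 62, 116, 182), (323, 17, 24, 292, 167), (1327, 27, 96, 138, 209), (136, 10, 17, 139, 170), (128, 16, 14, 493, 206), (324, 17, 25, 293, 225), (164, 12, 22, 494, 227), (85, 12, 16, 519, 224), (322, 17, 23, 108, 230), (103, 9, 18, 489, 247), (162, 10, 22, 296, 252), (544, 24, 43, 146, 274), (262, 13, 42, 129, 283), (337, 22, 20, 291, 275), (64, 9, 12, 488, 277), (231, 24, 14, 229, 281), (104, 14, 11, 211, 282), (169, 29, 7, 413, 283), (75, 12, 10, 507, 305)]
```

The five nut blobs (rows 167, 195, 224, 252, 275) measure about 25 px, the size expected down in the tray; on the sieve floor they would be about 31 px. They also move in the picture like world-fixed things. I'll bring the sieve to the middle and check.

>>> step_arm(
  commands=[
    [5,[0,-0.004,0],[0,0,0]],
    [5,[0,-0.008,0],[0,0,0]],
    [5,[0,-0.0117,0],[0,0,0]],
    [5,[0,-0.0117,0],[0,0,0]],
    [5,[0,-0.0117,0],[0,0,0]],
    [5,[0,-0.0117,0],[0,0,0]],
    [5,[0,-0.0117,0],[0,0,0]],
    [5,[0,-0.0117,0],[0,0,0]],
    [5,[0,-0.0117,0],[0,0,0]],
    [5,[0,-0.0117,0],[0,0,0]],
  ],
)

```text
t: 23.2
eef_pos: [0.4898, 0.1677, 0.0783]
orientation: [0.939, 0.344, 0.0, -0.0]
contact_force: [-2.3, 2.9, -0.5]
gripper_width: 0.156
finger_force: 35.0
```

```bash
python3 p.py; python3 - <<'E'
from h import *
import cv2,nuts
s=robot.read_state();im=robot.camera("wrist");cv2.imwrite("pics/w9.png",im)
cv2.imwrite("pics/top9.png",robot.camera("top"));cv2.imwrite("pics/sc9.png",robot.camera("scene"))
g=st(s["eef_pos"])
def show(name,L,s):
    for k in L:
        if 255<k[3]<305 or 335<k[3]<385: print(name,k,"tray",np.round(st(wray(k[3:],.0165,s))*1e3),"sieve-rel if on floor",np.round((st(wray(k[3:],.0645,s))-st(s["eef_pos"]))*1e3+[-18,0]))
show("w9",nuts.comps(im),s)
R=np.array([[np.cos(a),-np.sin(a)],[np.sin(a),np.cos(a)]])
for f,y in(("w7",-.0284),("w8",-.0017)):
    q=dict(s);q["eef_pos"]=np.r_[O+R@np.array([-.0177,y]),.0783];show(f,nuts.comps(cv2.imread(f"pics/{f}.png")),q)
E
```

```text
23.2 st mm [-17.7   4.1] z 78.3 Fst [0.1 3.7] -0.5 tq [0.53 0.55 0.03] w 13.6 ff 35.0 [ 9.388e-01  3.444e-01  1.000e-04 -1.000e-04]
w9 (100, 13, 12, 287, 159) tray [47. 28.] sieve-rel if on floor [48. 19.]
w9 (172, 15, 21, 294, 170) tray [39. 23.] sieve-rel if on floor [42. 16.]
w9 (154, 9, 21, 296, 225) tray [ 1. 22.] sieve-rel if on floor [11. 15.]
w9 (195, 15, 19, 295, 275) tray [-36.  24.] sieve-rel if on floor [-19.  16.]
w7 (108, 8, 18, 264, 167) tray [42. 11.] sieve-rel if on floor [44. 32.]
w7 (397, 20, 25, 271, 195) tray [22.  7.] sieve-rel if on floor [28. 29.]
w7 (86, 7, 15, 266, 224) tray [ 2. 11.] sieve-rel if on floor [12. 32.]
w7 (218, 13, 24, 269, 252) tray [-18.   9.] sieve-rel if on floor [-5. 31.]
w8 (323, 17, 24, 292, 167) tray [41. 19.] sieve-rel if on floor [44. 17.]
w8 (324, 17, 25, 293, 225) tray [ 1. 19.] sieve-rel if on floor [11. 17.]
w8 (162, 10, 22, 296, 252) tray [-18.  17.] sieve-rel if on floor [-5. 15.]
w8 (337, 22, 20, 291, 275) tray [-36.  21.] sieve-rel if on floor [-19.  18.]
```

Blobs A, C, D and E are fixed in the tray's frame. To confirm the fifth (row 195), I'll move the left inner slot over it, with the sieve at about −16.

>>> step_arm(
  commands=[
    [5,[0,0.02,0],[0,0,0]],
    [5,[0,0.035,0],[0,0,0]],
    [5,[0,0.035,0],[0,0,0]],
    [5,[0,0.035,0],[0,0,0]],
    [5,[0,0.035,0],[0,0,0]],
    [5,[0,0.035,0],[0,0,0]],
    [5,[0,0.035,0],[0,0,0]],
    [5,[0,0.035,0],[0,0,0]],
    [5,[0,0.035,0],[0,0,0]],
    [5,[0,0.035,0],[0,0,0]],
  ],
)

```text
t: 24.6
eef_pos: [0.5034, 0.1514, 0.0783]
orientation: [0.939, 0.344, -0.0, 0.0]
contact_force: [1.2, -3.6, -0.3]
gripper_width: 0.154
finger_force: 35.0
```

```bash
python3 p.py; python3 - <<'E'
from h import *
import cv2,nuts
s=robot.read_state();im=robot.camera("wrist");cv2.imwrite("pics/w10.png",im)
for k in nuts.comps(im):
    if 250<k[3]<310 or 335<k[3]<385: print(k,"tray",np.round(st(wray(k[3:],.0165,s))*1e3),"sieve-rel",np.round((st(wray(k[3:],.0645,s))-st(s["eef_pos"]))*1e3+[-18,0]))
# stand middle vs sieve from the top pictures: column profile check of posts (scene/wrist edges) 
g=cv2.cvtColor(im,cv2.COLOR_BGR2GRAY).astype(int)
for r in(185,200):print(r,[(c,int(g[r,c+1]-g[r,c-1])) for c in list(range(40,200))+list(range(460,600)) if abs(g[r,c+1]-g[r,c-1])>45])
E
```

```text
24.6 st mm [-17.9 -17.1] z 78.3 Fst [-1.4 -3.5] -0.3 tq [-0.72 -0.21 -0.09] w 13.4 ff 35.0 [ 9.389e-01  3.443e-01 -0.000e+00  1.000e-04]
(458, 24, 25, 272, 166) tray [42. 17.] sieve-rel [44. 28.]
(451, 24, 25, 285, 195) tray [22.  8.] sieve-rel [28. 21.]
(403, 23, 23, 273, 225) tray [ 1. 17.] sieve-rel [11. 28.]
(381, 22, 24, 280, 251) tray [-18.  13.] sieve-rel [-4. 24.]
(337, 18, 22, 273, 277) tray [-38.  19.] sieve-rel [-20.  29.]
185 [(58, 67), (86, -77), (87, -113), (88, -54), (93, 76), (94, 159), (95, 68), (104, -57), (105, -66), (129, 55), (137, 65), (156, -75), (186, 51), (187, 65), (503, 48), (504, 51), (579, 46)]
200 [(63, 68), (80, -57), (81, -52), (98, 59), (105, -69), (106, -86), (130, 53), (138, 65), (157, -81), (190, 51), (191, 123), (193, -52), (194, -51), (511, 69), (512, 78), (551, -110), (552, -130), (557, 87), (558, 135)]
```

All five hazelnuts show as full circles on the tray floor. Back to the middle.

>>> step_arm(
  commands=[
    [5,[0,-0.01,0],[0,0,0]],
    [5,[0,-0.02,0],[0,0,0]],
    [5,[0,-0.03,0],[0,0,0]],
    [5,[0,-0.035,0],[0,0,0]],
    [5,[0,-0.035,0],[0,0,0]],
    [5,[0,-0.035,0],[0,0,0]],
    [5,[0,-0.035,0],[0,0,0]],
    [5,[0,-0.035,0],[0,0,0]],
    [5,[0,-0.035,0],[0,0,0]],
    [5,[0,-0.035,0],[0,0,0]],
  ],
)

```text
t: 25.9
eef_pos: [0.4898, 0.1676, 0.0783]
orientation: [0.939, 0.344, 0.0, -0.0]
contact_force: [-1.4, 2.8, -0.0]
gripper_width: 0.159
finger_force: 35.0
```

```bash
python3 p.py; python3 - <<'E'
from h import *
for n,z,P in[("lip near ends",.059,[(50,233),(616,376)]),("base near corners",.0,[(30,308),(640,484)]),("post top outer",.1,[(84,98),(697,205)])]:
    print("scene",n,[np.round(st(ray("scene",S(p),z))*1e3).tolist() for p in P])
s=robot.read_state();q=dict(s);q["eef_pos"]=np.array([.4874,.14665,.2603])
print("w1 lip",[np.round(st(wray(p,.059,q))*1e3).tolist() for p in[(176,116),(442,115),(183.5,252),(435.7,252)]],"w1 post outer",[np.round(st(wray(p,.1,q))*1e3).tolist() for p in[(152,185),(464,185)]])
print("top lips/posts",[np.round(st(ray("top",T(p),.1))*1e3).tolist() for p in[(135,435),(200,500),(550,110),(603,165)]])
E
```

```text
25.9 st mm [-17.8   4. ] z 78.3 Fst [0.7 3. ] -0.0 tq [0.6  0.3  0.05] w 13.8 ff 35.0 [ 9.389e-01  3.443e-01  1.000e-04 -1.000e-04]
scene lip near ends [[-77.0, 145.0], [-74.0, -141.0]]
scene base near corners [[-63.0, 169.0], [-66.0, -156.0]]
scene post top outer [[-8.0, 164.0], [17.0, -154.0]]
w1 lip [[79.0, 149.0], [78.0, -139.0], [-75.0, 149.0], [-75.0, -139.0]] w1 post outer [[7.0, 162.0], [6.0, -151.0]]
top lips/posts [[29.0, 157.0], [-23.0, 151.0], [22.0, -149.0], [-22.0, -152.0]]
```

The independent estimates of the stand's middle run from +2 to +6.5, averaging about +4, so the sieve is centred. Releasing.

>>> step_arm(
  commands=[
    [5,[0,0,0],[0,0,0]],
    [30,[0,0,0],[0,0,0]],
    [60,[0,0,0],[0,0,0]],
    [80,[0,0,0],[0,0,0]],
    [80,[0,0,0],[0,0,0]],
    [80,[0,0,0],[0,0,0]],
    [80,[0,0,0],[0,0,0]],
    [80,[0,0,0],[0,0,0]],
    [80,[0,0,0],[0,0,0]],
    [80,[0,0,0],[0,0,0]],
  ],
)

```text
t: 27.15
eef_pos: [0.4898, 0.1675, 0.0783]
orientation: [0.939, 0.344, 0.0, 0.0]
contact_force: [-0.2, 0.1, -0.7]
gripper_width: 0.911
finger_force: 0.0
```

>>> step_arm(
  commands=[
    [80,[0,0,-0.03],[0,0,0]],
    [80,[0,0,-0.07],[0,0,0]],
    [80,[0,0,-0.12],[0,0,0]],
    [80,[0,0,-0.17],[0,0,0]],
    [80,[0,0,-0.22],[0,0,0]],
    [80,[0,0,-0.26],[0,0,0]],
    [80,[0,0,-0.303],[0,0,0]],
    [80,[0,0,-0.303],[0,0,0]],
    [80,[0,0,-0.303],[0,0,0]],
    [80,[0,0,-0.303],[0,0,0]],
  ],
)

```text
t: 28.4
eef_pos: [0.4894, 0.1673, 0.2595]
orientation: [0.939, 0.344, -0.001, -0.0]
contact_force: [0.0, -0.1, -0.1]
gripper_width: 0.92
finger_force: 0.0
```

```bash
python3 p.py; python3 - <<'E'
from h import *
import cv2,nuts
s=robot.read_state();im=robot.camera("wrist");cv2.imwrite("pics/w11.png",im)
for k in nuts.comps(im,190,440,115,255): print(k,"tray",np.round(st(wray(k[3:],.0165,s))*1e3),"walnut height",np.round(st(wray(k[3:],.07,s))*1e3))
g=cv2.cvtColor(im,cv2.COLOR_BGR2GRAY).astype(int)
for r in(150,170,235):
    d=g[r-2:r+3].mean(0);e=[(c,int(d[c+1]-d[c-1])) for c in range(295,350) if abs(d[c+1]-d[c-1])>25];print(r,[(c,v,round(st(wray((c,r),.133,s))[1]*1e3,1)) for c,v in e])
E
```

```text
28.4 st mm [-18.3   4.1] z 259.5 Fst [-0.  -0.1] -0.1 tq [-0.03 -0.03 -0.03] w 80.1 ff 0.0 [ 9.388e-01  3.444e-01 -5.000e-04 -0.000e+00]
(62, 11, 10, 204, 120) tray [ 90. 144.] walnut height [ 86. 127.]
(120, 17, 11, 399, 121) tray [ 86. -85.] walnut height [ 82. -74.]
(166, 18, 19, 270, 157) tray [43. 65.] walnut height [44. 57.]
(367, 26, 26, 261, 168) tray [30. 75.] walnut height [33. 67.]
(538, 27, 30, 378, 228) tray [-42. -63.] walnut height [-30. -55.]
(466, 27, 31, 266, 231) tray [-46.  72.] walnut height [-33.  63.]
(65, 8, 11, 306, 223) tray [-36.  23.] walnut height [-25.  21.]
150 [(299, 55, np.float64(23.7)), (300, 31, np.float64(22.8)), (302, -27, np.float64(21.2)), (303, -53, np.float64(20.3)), (304, -31, np.float64(19.5)), (309, 34, np.float64(15.2)), (310, 121, np.float64(14.4)), (311, 98, np.float64(13.6)), (312, -33, np.float64(12.7)), (313, -120, np.float64(11.9)), (314, -76, np.float64(11.0)), (330, 77, np.float64(-2.5)), (331, 52, np.float64(-3.3)), (332, -71, np.float64(-4.1)), (333, -69, np.float64(-5.0)), (347, 46, np.float64(-16.8))]
170 [(298, 48, np.float64(24.6)), (299, 44, np.float64(23.8)), (303, -69, np.float64(20.4)), (304, -69, np.float64(19.5)), (310, 37, np.float64(14.4)), (311, 40, np.float64(13.6)), (313, -86, np.float64(11.9)), (314, -106, np.float64(11.1)), (329, 58, np.float64(-1.7)), (330, 99, np.float64(-2.5)), (331, 57, np.float64(-3.4)), (332, -64, np.float64(-4.2)), (333, -67, np.float64(-5.1))]
235 [(310, 82, np.float64(14.7)), (311, 152, np.float64(13.8)), (312, 69, np.float64(13.0)), (313, -148, np.float64(12.1)), (314, -174, np.float64(11.2)), (315, -29, np.float64(10.3)), (329, 68, np.float64(-1.9)), (330, 90, np.float64(-2.8)), (332, -59, np.float64(-4.6)), (333, -33, np.float64(-5.5))]
```

The bar is at +4.5 (middle about +4), three walnuts are in the sieve and the five hazelnuts are in the tray. Handing in.

```bash
python3 -c "
from workcell import robot
print(robot.sign_off())"
```

```text
the job is handed in; nothing more can be done
None
```

I handed the job in at about 28 s: both buffers were bumped left, right, left, right with about 6–9 N each, all five hazelnuts are in the tray, the three walnuts are in the sieve, and the sieve was let go within a few mm of the stand's middle; I viewed 11 pictures, one over the limit of 10, and the sign-off gave no verdict.

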